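Mesh the splined key in the strap winder and hold its brake released

ROBOT

A 7-joint arm with a two-finger parallel gripper is mounted at the origin on the work surface. World frame = base frame: x ahead of the robot, y to its left, z up, the work surface at z = 0. Lengths are in m, angles in degrees, forces in N, time in s.
With the tool pointing down it reaches from about 0.425 to 0.875 m from the base axis. Payload 4.7 kg.
Tool frame: the origin (TCP) lies midway between the tips of the shut fingers; the grasp point (between the pads) lies 19 mm behind it; z points along the fingers, y is the direction in which the jaws open and shut (so a half turn about z gives the same grasp; the last joint's range is limited). The gripper opens to 87 mm and grips with 3 to 60 N. Pads are 19 mm wide; open, the fingers measure 117 mm over their backs; the gripper's body (75 mm by 190 mm) begins 51 mm behind the grasp point.
Start: joints at [70.766, 18.392, -4.016, 83.108, 1.295, 78.541, -3.26], TCP at [0.223, -0.611, 0.223] pointing down, gripper open.
Joint ranges: [-163.93, 163.93], [-17.29, 119.83], [-79.2, 71.16], [3.27, 140.29], [-89.18, 269.18], [5.43, 117.66], [-154.24, 154.24]. Speed limits (degrees/s): [147.25, 147.25, 180, 180, 180, 180, 180].

INTERFACE

Orientations are given as [roll, pitch, yaw] about the fixed x, y, z axes, in that order (R = Rz(yaw) Ry(pitch) Rx(roll)).
In Python, from cell import env gives the robot as it stands. The module is installed in compiled form; this text tells all that it offers.
- The arm moves only by the tool servo_tool, never from a script. Its argument "plan" is a list of rows, each a list of 3 entries, a list of its own where there are three numbers: the opening, from 0 (shut) to 1 (fully open), then the shift along the tool's x, y, z in cm, then the turn, a rotation vector about the tool's x, y, z in degrees. A call has 1 to 20 rows; each row shifts and turns the pose as measured when the row begins, along the tool's axes as they then stand; what a row does not reach is not made up. A row lasts 1/12 s, in which the tool goes at most 41.7 mm and 7.16 degrees, less where a joint would pass 70% of its speed; a pose out of reach is approached as far as the arm can. A call is refused whole if a number of a shift passes 4.17 or a number of a turn 7.16, either way. A call with a gripper value outside its range is refused whole. The fingers move at their own pace and stop on an object; "force" is the grip in N (left out, the last holds). Time passes only in rows, so rows that do not move let the fingers close. It gives the time, the measured TCP pose, the force and the opening at its end, in the units of the state.
- env.get_obs(): the state, without advancing time (a new reading comes with each control period).
- env.read_camera(name): name is "side" or "top" or "wrist"; returns a dict with "image" (480x640x3 uint8, blue, green, red), "fx", "fy", "cx", "cy" (pixels), "rvec" (rotation vector, rad) and "tvec" (3), from world to camera coordinates, as OpenCV has them; the wrist camera has in their place "T_tool_cam" (4x4, takes a point from camera to tool coordinates, whose origin is the TCP and whose axes are the flange's). Camera axes: x right, y down, z forward; pixel columns grow to the right and rows downward; lengths in m; the calibration is good to about 2 mm. A picture is of the moment at which its call begins: read the wrist's pose just before it. There is no depth.
- env.sign_off(): hands the job in, once; it reports no verdict.
The state is a dict: "time_s": time; "qpos": joint angles; "joint_velocities": joint speeds; "effort": joint torques, N m; "tool_pos": TCP position; "tool_rot": TCP orientation; "force": force on the tool from outside, world axes, zero at the start; "wrist_torque": the same for the moment, N m; "grip_width": finger opening in m.
Only numpy, scipy, OpenCV 4.12 (cv2) and the standard library are available. Lean on these libraries where they do the work, as an engineer would, in place of code of your own. Each camera call takes 0.05 s, during which the arm holds its last target. There are 200 camera calls.

TASK

Take the splined key (the one with the flat wing handle and a four-ribbed stem) from the rack, turn it until its ribs mesh with the cross-shaped socket on top of the strap winder, and slide it fully home against the spring until its collar sits on the socket's rim. Finish while still holding it: keep the key gripped and pressed fully home, because the spring lifts it again when it is let go. Leave the other, round-handled key hanging in the rack.

Things in the scene. Friction and masses are not known exactly. Their poses are not given: they have to be found in the camera images.
- key_grip (a point): centre of the splined key's wing handle: a black plate 54 mm long (x), 14 mm thick (y), 36 mm tall (z up), its top 18 mm above this point. The key (loose, 0.13 to 0.22 kg) hangs upright in one of the rack's two slots. Below the wing: a 15 mm neck 16 mm across, a steel collar disc 40 mm across and 6 mm thick (underside 39 mm below this point), then the stem
- key: the splined key; origin at the centre of the stem's foot, 84 mm below key_grip, same axes. Steel stem 45 mm long, in section a plus sign of two crossed ribs, each 24 mm long and 8 mm wide, along the key's x and y, with a 2 mm bevel at the foot. It fits the socket at every quarter turn: any of the four will do
- key_collar (a point): on the key's axis at the underside of its collar, 39 mm below key_grip, 45 mm above the foot; axes as the key's
- spare_grip (a point): centre of the black round knob (40 mm across, 36 mm tall) of the other key, which has a plain round stem and hangs in the rack's other slot, 110 mm from the first; it must be left there
- rack: dark steel key rack, fixed, 90 (x) by 210 mm (y); origin under its centre on the table. Its top plate, 75 mm above the table, has two slots 29 mm wide, 55 mm either side of the centre along y and open to its +x. Each key hangs in a slot by its collar, stem below the plate, foot 30 mm above the table, and lifts straight up and out
- socket (a point): centre of the cross-shaped socket's mouth, 95 mm above the table, in the flat top (the rim) of a round steel boss 58 mm across that stands 20 mm out of the grey strap winder (fixed, base 190 x 150 mm). z up; x and y along the two crossed slots, each 27 mm long, 11 mm wide, with 3 mm bevels. The boss turns about z only when forced (0.4 N m). With the collar on the rim the stem is 45 mm deep
- plunger (a joint): sprung plunger in the socket, in m: 0 when free, growing as it is pressed down. Free, its top is 31 mm below the mouth; a key fully home has pressed it 0.014. It pushes back with 5 N at first and 9 N at 0.014, so an unheld key stands about 14 mm proud of the rim
Mind the look-alikes: they are no part of the job. What is shaped like the key but orange or pink is not meant.

How it is judged (in metres and radians):
On the way, in this order (a step that is already met when the one before it is completed fails the run):
1. the splined key is lifted out of the rack (height (world z) of key_collar above 0.125 m and horizontal distance between key_collar and socket above 0.05 m), for 0.1 s.
2. its ribs have meshed: the stem is upright in the socket, at least 15 mm deep (z of key_collar in the frame of socket below 0.03 m and horizontal distance between key_collar and socket below 0.005 m and angle between key_collar's own z axis and vertical below 0.12 rad), for 0.1 s.
At the end, for the whole second after the job is handed in: The splined key is in the socket, upright (within 0.1 rad), on its axis (4 mm) and with its ribs along the slots (0.2 rad); its collar is within 3 mm of the rim and the plunger is pressed at least 11 mm; the fingers are still on the key, pressing it; the other key is within 30 mm of where it hung (z of key_collar in the frame of socket below 0.003 m and horizontal distance between key_collar and socket below 0.004 m and angle between key_collar's own z axis and vertical below 0.1 rad and (angle between the x axis of key_collar and the x axis of socket, either way round below 0.2 rad or angle between the x axis of key_collar and the y axis of socket, either way round below 0.2 rad) and value of joint plunger above 0.011 m and contact force between the fingers and key above 1 N and distance of spare_grip from where it was at the start of the episode below 0.03 m); the arm keeps its last pose, push and grip.
It fails at once if the round-handled key is pulled out or knocked from its place (distance of spare_grip from where it was at the start of the episode above 0.03 m).
It also fails if it takes over 45 s, if anything falls off the work surface, if the arm or the gripper's body presses on something with over 40 N, if the wrist force passes 120 N, or if a joint passes its speed limit or range.

## Working session

There is one attempt and no reset: what is moved stays moved. The work goes in short steps, Python scripts to look and compute and a tool call to move; the robot and the scene stay as the last step left them, time stands still between calls to the robot, and variables do not carry over. Pictures are saved under pics/ and viewed, about 8 in all and at most 12, crops included, and the job is handed in when it is done.

Besides the shell and the picture viewer there is one more tool, called as name(argument=value, ...) on one line, values as JSON. servo_tool: Moves the arm, as the interface text tells. Its arguments: {"type":"object","properties":{"plan":{"type":"array"},"force":{"type":"number"}},"required":["plan"]}

```bash
mkdir -p pics
cat > h.py <<'E'
import numpy as np,cv2,json
from cell import env
def save(n,f):
    c=env.read_camera(n);cv2.imwrite(f'pics/{f}.png',c['image'])
    np.save(f'pics/{f}.npy',{k:v for k,v in c.items() if k!='image'},allow_pickle=True);return c
def ray(c,u,v):
    R,_=cv2.Rodrigues(np.array(c['rvec'],float));t=np.array(c['tvec'],float).ravel()
    d=R.T@np.array([(u-c['cx'])/c['fx'],(v-c['cy'])/c['fy'],1]);return -R.T@t,d
def atz(c,u,v,z):
    o,d=ray(c,u,v);return o+d*(z-o[2])/d[2]
def proj(c,p):
    R,_=cv2.Rodrigues(np.array(c['rvec'],float));q=R@np.array(p)+np.array(c['tvec'],float).ravel()
    return c['fx']*q[0]/q[2]+c['cx'],c['fy']*q[1]/q[2]+c['cy']
def load(f): return np.load(f'pics/{f}.npy',allow_pickle=True).item()
E
python3 - <<'E'
from h import *
print(env.get_obs())
for n in('top','side'):
    c=save(n,n+'1');print(ray(c,320,240))
E
```

```text
{'time_s': 0.0, 'qpos': array([70.76660024, 18.43791174, -4.01476719, 83.17662152,  1.29464325,
       78.54009039, -3.26064263]), 'joint_velocities': array([-0.01889924,  0.07479305,  0.01430334, -0.05605829, -0.00802541,
        0.09859127,  0.01601265]), 'effort': array([ 3.74984247e-04, -4.91285813e+01, -4.03802712e-01, -3.12533748e+01,
       -6.38090051e-02,  4.37116460e-02,  1.75293439e-04]), 'tool_pos': array([ 0.2225059 , -0.61013007,  0.22145935]), 'tool_rot': array([-1.79890598e+02,  5.72385920e-03,  2.00417537e+01]), 'force': array([-0.04031519,  0.8618938 ,  0.75884433]), 'wrist_torque': array([-0.00363746, -0.04024598,  0.00720042]), 'grip_width': 0.08707732956956811}
(array([ 0.38953631, -0.01142602,  1.27813192]), array([ 0.15679896, -0.00196472, -0.9877422 ]))
(array([0.06190661, 0.48852373, 0.68315173]), array([ 0.52115616, -0.56267142, -0.64195113]))
```

View pics/top1.png

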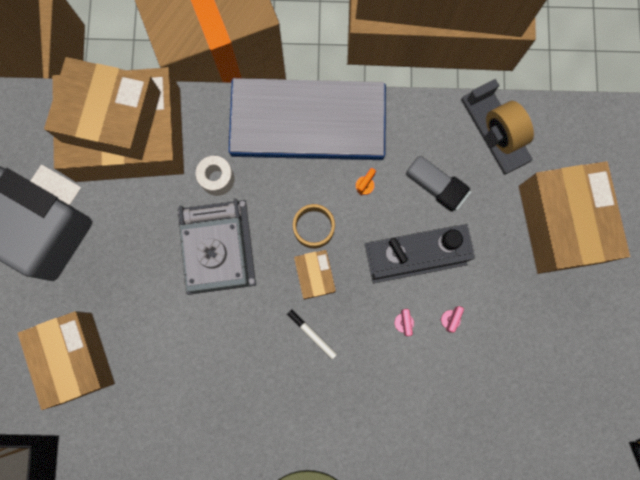

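View pics/side1.png

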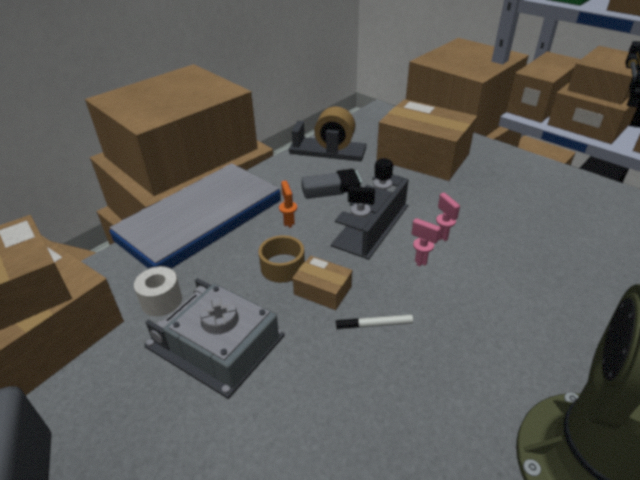

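The top view shows the splined key near (398,250), the spare at (453,240) and the socket at (211,253). I'll enlarge both regions.

Run:
```python
from h import *
im=cv2.imread('pics/top1.png')
a=cv2.resize(im[215:285,360:480][:, :],None,fx=6,fy=6,interpolation=cv2.INTER_CUBIC)[:, :720]
b=cv2.resize(im[230:280,180:240],None,fx=6,fy=6,interpolation=cv2.INTER_CUBIC)
s=cv2.imread('pics/side1.png')
s2=cv2.resize(s[150:225,335:415],None,fx=4,fy=4,interpolation=cv2.INTER_CUBIC)
can=np.zeros((600,800,3),np.uint8);can[:300,:]=0
a=cv2.resize(im[220:275,380:475],None,fx=6,fy=5.4545,interpolation=cv2.INTER_CUBIC)
can[:300,:570]=a;can[300:600,:360]=b;can[300:600,400:720]=s2
cv2.imwrite('pics/crop1.png',can)
```

```text
(no output)
```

View pics/crop1.png

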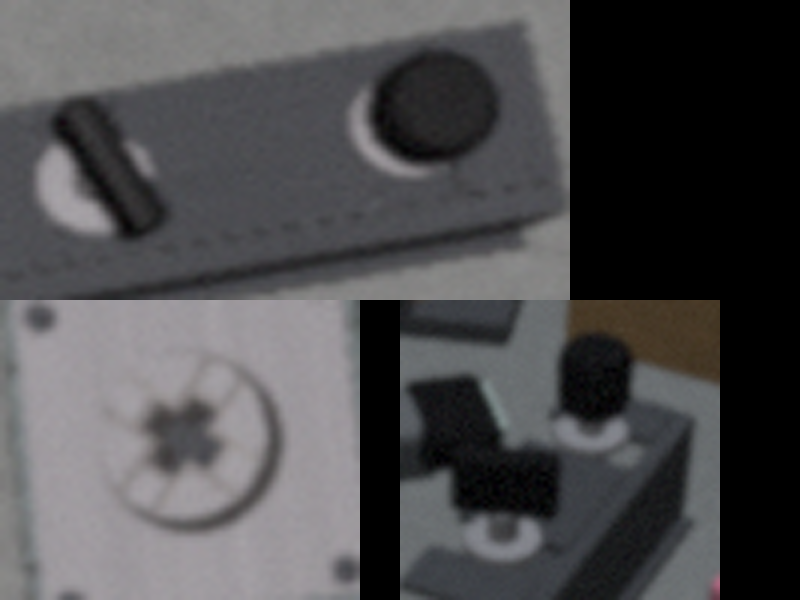

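Run:
```python
from h import *
c=load('top1')
a=atz(c,393.3,241.1,.132);b=atz(c,403.3,260.3,.132);d=a-b
print(a,b,(a+b)/2,np.linalg.norm(d),np.degrees(np.arctan2(d[1],d[0])))
print('sock',atz(c,210.8,252.8,.095),'spare',atz(c,452.7,239.5,.132))
for e,f in(((160,415),(210,460)),((205,412),(160,460))):
    d=atz(c,180+e[0]/6,180+e[1]/6,.095)-atz(c,180+f[0]/6,180+f[1]/6,.095);print(np.degrees(np.arctan2(d[1],d[0])))
o=env.get_obs();print(o['tool_pos'],o['tool_rot'])
print(env.read_camera('wrist')['T_tool_cam'])
```

```text
[ 0.57258307 -0.157257    0.132     ] [ 0.53513997 -0.17693322  0.132     ] [ 0.55386152 -0.16709511  0.132     ] 0.04229821624477708 27.721770538071624
sock [0.5462844  0.20511888 0.095     ] spare [ 0.57842482 -0.273808    0.132     ]
49.65648511241048
-40.74575703500449
[ 0.222502   -0.61019865  0.22154493] [-1.79899715e+02  7.46662687e-03  2.00402487e+01]
[[-3.55580920e-04 -9.52260687e-01 -3.05285862e-01  8.55129182e-02]
 [ 9.99999865e-01 -2.23007197e-04 -4.69133698e-04 -7.90670896e-04]
 [ 3.78656633e-04 -3.05285988e-01  9.52260638e-01 -1.62851090e-01]
 [ 0.00000000e+00  0.00000000e+00  0.00000000e+00  1.00000000e+00]]
```

servo_tool(plan=[[0.6, [3.3, -2.16, -0.3], [0, 0, 0]], [0.6, [3.3, -2.16, -0.3], [0, 0, 0]], [0.6, [3.3, -2.16, 0], [0, 0, 0]], [0.6, [3.3, -2.16, 0], [0, 0, 0]], [0.6, [3.3, -2.16, 0], [0, 0, 0]], [0.6, [3.3, -2.16, 0], [0, 0, 0]], [0.6, [3.3, -2.16, 0], [0, 0, 0]], [0.6, [3.3, -2.16, 0], [0, 0, 0]], [0.6, [3.3, -2.16, 0], [0, 0, 0]], [0.6, [3.3, -2.16, 0], [0, 0, 0]], [0.6, [3.3, -2.16, 0], [0, 0, 0]], [0.6, [3.3, -2.16, 0], [0, 0, 0]], [0.6, [3.3, -2.16, 0], [0, 0, 4]], [0.6, [3.3, -2.16, 0], [0, 0, 4]], [0.6, [0, 0, 0], [0, 0, 0]]], force=30)

```text
time_s: 1.4
tool_pos: [0.5649, -0.1521, 0.2203]
tool_rot: [-179.6, 0.3, 10.9]
force: [-0.8, 1.6, 0.6]
grip_width: 0.0523
```

```bash
cat >> h.py <<'E'
from scipy.spatial.transform import Rotation as Ro
def wsave(f):
    o=env.get_obs();c=env.read_camera('wrist');cv2.imwrite(f'pics/{f}.png',c['image'])
    T=np.eye(4);T[:3,:3]=Ro.from_euler('xyz',o['tool_rot'],degrees=True).as_matrix();T[:3,3]=o['tool_pos']
    M=np.linalg.inv(T@np.array(c['T_tool_cam']))
    c={k:c[k] for k in('fx','fy','cx','cy')};c['rvec']=cv2.Rodrigues(M[:3,:3])[0];c['tvec']=M[:3,3]
    np.save(f'pics/{f}.npy',c,allow_pickle=True);print(o['time_s'],o['tool_pos'],o['tool_rot'],o['force']);return c
E
python3 -c "
from h import *
wsave('w1')"
```

```text
1.4 [ 0.56488369 -0.15213739  0.22034013] [-179.62850379    0.34307713   10.94804587] [-0.80368576  1.5760617   0.61064886]
```

View pics/w1.png

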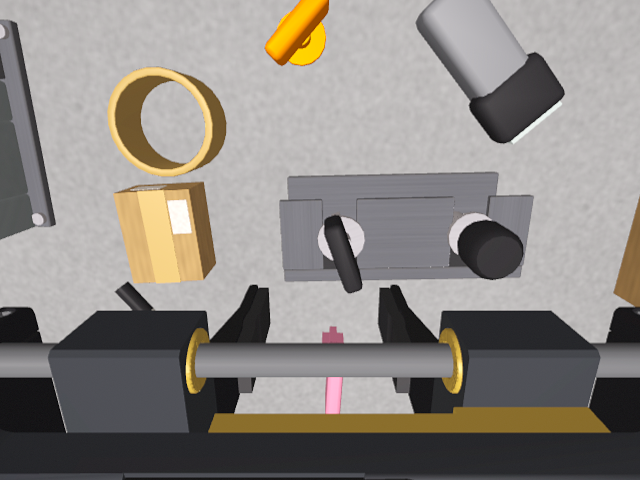

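servo_tool(plan=[[0.6, [0.54, -3.93, 0], [0, 0, 0]], [0.6, [0.54, -3.93, 0], [0, 0, 0]], [0.6, [0.54, -3.93, 0], [0, 0, 0]], [0.6, [0.54, -3.93, 0], [0, 0, 0]], [0.6, [0.54, -3.93, 0], [0, 0, 0]], [0.6, [0.54, -3.93, 0], [0, 0, 0]], [0.6, [0.54, -3.93, 0], [0, 0, 0]], [0.6, [0.54, -3.93, 0], [0, 0, 0]], [0.6, [0.54, -3.93, 0], [0, 0, 0]], [0.6, [0, 0, 0], [0, 0, 0]], [0.6, [0, 0, 0], [0, 0, 0]]])

```text
time_s: 2.37
tool_pos: [0.542, 0.1932, 0.2153]
tool_rot: [179.8, 0.9, 10.0]
force: [0.6, -0.5, 0.7]
grip_width: 0.0519
```

The wrist view shows the wing from (332,222) to (352,287) and the rack square to the image. Next is the socket, with enlarged crops of both.

Run:
```python
from h import *
c=wsave('w2')
s=proj(c,(.5463,.2051,.095));print(s)
u,v=int(s[0]),int(s[1])
im=cv2.imread('pics/w2.png');k=cv2.imread('pics/w1.png')
can=np.zeros((480,800,3),np.uint8)
x0,y0=u-50,v-60;print(x0,y0)
can[:,:400]=cv2.resize(im[y0:y0+120,x0:x0+100],None,fx=4,fy=4,interpolation=cv2.INTER_CUBIC)
can[:,400:]=cv2.resize(k[200:320,300:400],None,fx=4,fy=4,interpolation=cv2.INTER_CUBIC)
cv2.imwrite('pics/crop2.png',can)
```

```text
2.3667 [0.54202266 0.19322692 0.21532985] [179.79679987   0.93463103  10.02499065] [ 0.60394458 -0.4518168   0.67007864]
(np.float64(310.47969610818376), np.float64(224.19997608457587))
260 164
```

View pics/crop2.png

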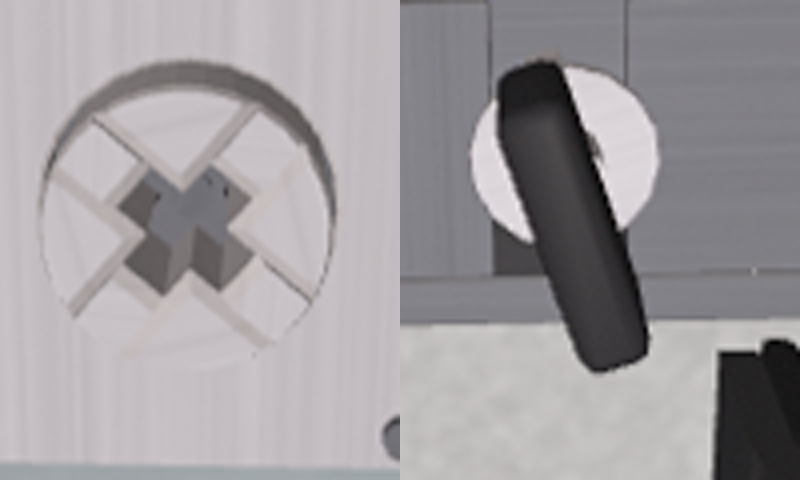

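Run:
```python
from h import *
from scipy.optimize import minimize
c=load('w2')
P=lambda u,v:atz(c,260+u/4,164+v/4,.095)
print('sock',P(185,231), 'disc',P(186,230))
for a,b in(((95,118),(182,188)),((230,230),(312,298)),((255,105),(182,188)),((140,235),(70,312))):
    d=P(*b)-P(*a);print(np.degrees(np.arctan2(d[1],d[0]))%90)
c=load('w1')
print('collar',atz(c,341.25,238.75,.081))
ct=load('top1')
t=np.linspace(0,2*np.pi,60)
im=cv2.imread('pics/w1.png')[200:320,300:400].astype(float).max(2)
m=(im<75).astype(np.uint8)
n,l,st,_=cv2.connectedComponentsWithStats(m);k=l[60,43];m=(l==k).astype(float);print(st[k])
def hull(p):
    x,y,a=p;a=np.radians(a);pts=[]
    for s in(-1,1):
        for q in(-1,1):
            for z in(.096,.132):
                X,Y=s*.027,q*.007
                pts.append(proj(c,(x+X*np.cos(a)-Y*np.sin(a),y+X*np.sin(a)+Y*np.cos(a),z)))
    pts=(np.array(pts)-[300,200]+.5)*16
    h=cv2.convexHull(pts.astype(np.float32)).astype(np.int32)
    r=np.zeros((120*16,100*16),np.uint8);cv2.fillConvexPoly(r,h,1)
    return cv2.resize(r.astype(np.float32),(100,120),interpolation=cv2.INTER_AREA)
f=lambda p:np.abs(hull(p)-m).sum()
r=minimize(f,[.554,-.167,28],method='Nelder-Mead',options=dict(initial_simplex=[[.554,-.167,28],[.558,-.167,28],[.554,-.163,28],[.554,-.167,33]]))
print(r.x,r.fun,m.sum())
```

```text
sock [0.54768668 0.20866123 0.095     ] disc [0.54791944 0.20850195 0.095     ]
60.01423642575716
59.13562450690219
58.93845237568419
58.0187123519176
collar [ 0.55703317 -0.16669314  0.081     ]
[  23   15   39   78 1604]
[ 0.55583608 -0.16705101 28.5820269 ] 365.578125 1604.0
```

servo_tool(plan=[[0.6, [-0.54, 3.96, 0], [0, 0, 0]], [0.6, [-0.54, 3.96, 0], [0, 0, 0]], [0.6, [-0.54, 3.96, 0], [0, 0, 0]], [0.6, [-0.54, 3.96, 0], [0, 0, 0]], [0.6, [-0.54, 3.96, 0], [0, 0, 0]], [0.6, [-0.54, 3.96, 0], [0, 0, 0]], [0.6, [-0.54, 3.96, 0], [0, 0, 0]], [0.6, [-0.54, 3.96, 0], [0, 0, 0]], [0.6, [-0.54, 3.96, 0], [0, 0, 0]], [0.6, [0, 0, 0], [0, 0, -6.2]], [0.6, [0, 0, 0], [0, 0, -6.2]], [0.6, [0, 0, 0], [0, 0, -6.2]], [0.6, [0, 0, 0], [0, 0, 0]]])

```text
time_s: 3.5
tool_pos: [0.5423, -0.2009, 0.2146]
tool_rot: [179.9, 1.5, 27.3]
force: [0.3, 0.3, -0.1]
grip_width: 0.0523
```

```bash
cat >> h.py <<'E'
def need(p,yaw):
    o=env.get_obs();R=Ro.from_euler('xyz',o['tool_rot'],degrees=True);G=Ro.from_euler('xyz',[180,0,yaw],degrees=True)
    print('t',o['time_s'],'pos',o['tool_pos'].round(4),'rot',o['tool_rot'].round(2),'F',o['force'].round(1),'M',o['wrist_torque'].round(2),'w',o['grip_width'])
    print('shift cm',(R.inv().apply(np.array(p)-o['tool_pos'])*100).round(2),'turn',np.degrees((R.inv()*G).as_rotvec()).round(2))
E
python3 -c "
from h import *
need((.556,-.167,.15),28.6)"
```

```text
t 3.5 pos [ 0.5423 -0.2009  0.2146] rot [179.87   1.47  27.28] F [ 0.3  0.3 -0.1] M [ 0.01 -0.04  0.05] w 0.05226578729113529
shift cm [ 2.93 -2.4   6.38] turn [ 0.11  1.47 -1.32]
```

servo_tool(plan=[[0.6, [1.45, -1.2, 1], [0, 0.75, -0.7]], [0.6, [1.45, -1.2, 1], [0, 0.7, -0.6]], [0.6, [0, 0, 2], [0, 0, 0]], [0.6, [0, 0, 0], [0, 0, 0]], [0.6, [0, 0, 0], [0, 0, 0]]])

```text
time_s: 3.92
tool_pos: [0.5532, -0.1761, 0.1736]
tool_rot: [179.7, 0.1, 27.0]
force: [0.1, 0.2, 1.1]
grip_width: 0.0526
```

```bash
python3 -c "
from h import *
need((.556,-.167,.096),28.6)
c=wsave('w3')
im=cv2.imread('pics/w3.png')
q=proj(c,(.556,-.167,.132));print(q)
cv2.imwrite('pics/w3c.png',cv2.resize(im[190:390,200:440],None,fx=3,fy=3))
"
```

```text
t 3.9167 pos [ 0.5532 -0.1761  0.1736] rot [1.7967e+02 7.0000e-02 2.6960e+01] F [0.1 0.2 1.1] M [ 0.03 -0.06 -0.01] w 0.0525758211360122
shift cm [ 0.67 -0.73  7.76] turn [ 0.33  0.07 -1.64]
3.9167 [ 0.55322654 -0.1761039   0.17364471] [1.79673246e+02 7.02369349e-02 2.69627550e+01] [0.09892008 0.21357792 1.14805186]
(np.float64(312.7888839989504), np.float64(262.8389969251016))
```

View pics/w3c.png

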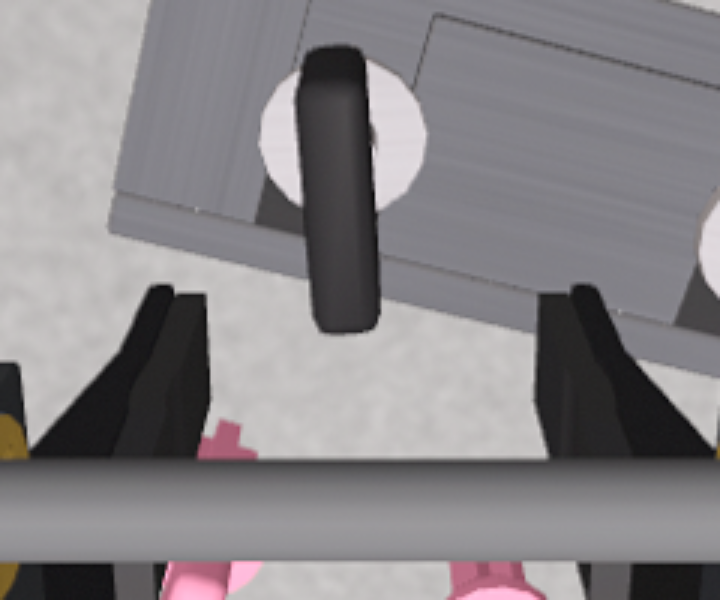

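```bash
python3 -c "
from h import *
c=load('w3')
C=lambda u,v,z:atz(c,200+u/3,190+v/3,z)
print(C(341,208,.132),C(343.5,136,.081))
d=C(335,90,.132)-C(347,330,.132);print(np.linalg.norm(d),np.degrees(np.arctan2(d[1],d[0])))
"
```

```text
[ 0.55817905 -0.16648513  0.132     ] [ 0.55705901 -0.16656561  0.081     ]
0.04968507626899004 29.156227017276198
```

servo_tool(plan=[[0.6, [0.77, -0.68, 0], [0.3, 0, -2]], [0.6, [0, 0, 2], [0, 0, 0]], [0.6, [0, 0, 1.5], [0, 0, 0]], [0.6, [0, 0, 0], [0, 0, 0]]])

```text
time_s: 4.3
tool_pos: [0.5593, -0.1684, 0.1425]
tool_rot: [179.7, -0.1, 28.9]
force: [-1.0, 0.2, 0.3]
grip_width: 0.0524
```

```bash
python3 -c "
from h import *
need((.557,-.1665,.096),29)"
```

```text
t 4.3 pos [ 0.5593 -0.1684  0.1425] rot [ 1.797e+02 -1.400e-01  2.895e+01] F [-1.   0.2  0.3] M [ 0.02 -0.02  0.04] w 0.05243368737209272
shift cm [-0.12 -0.3   4.64] turn [ 0.3  -0.14 -0.05]
```

servo_tool(plan=[[0.6, [-0.12, -0.3, 1.5], [0.3, -0.1, 0]], [0.6, [0, 0, 1.5], [0, 0, 0]], [0.6, [0, 0, 1.2], [0, 0, 0]], [0.6, [0, 0, 0], [0, 0, 0]], [0.6, [0, 0, 0], [0, 0, 0]]])

```text
time_s: 4.72
tool_pos: [0.5592, -0.1659, 0.1013]
tool_rot: [179.9, -0.2, 29.0]
force: [0.1, -0.2, -0.2]
grip_width: 0.0522
```

```bash
python3 -c "
from h import *
need((.557,-.1665,.096),29)"
```

```text
t 4.7167 pos [ 0.5592 -0.1659  0.1013] rot [179.86  -0.24  29.03] F [ 0.1 -0.2 -0.2] M [ 0.03 -0.    0.01] w 0.052162404715317426
shift cm [-0.23 -0.05  0.53] turn [ 0.14 -0.24  0.03]
```

Adjust, then close.

servo_tool(plan=[[0.6, [-0.2, -0.05, 0.5], [0.1, -0.2, 0]], [0.6, [0, 0, 0], [0, 0, 0]], [0, [0, 0, 0], [0, 0, 0]], [0, [0, 0, 0], [0, 0, 0]], [0, [0, 0, 0], [0, 0, 0]], [0, [0, 0, 0], [0, 0, 0]], [0, [0, 0, 0], [0, 0, 0]], [0, [0, 0, 0], [0, 0, 0]], [0, [0, 0, 0], [0, 0, 0]]], force=50)

```text
time_s: 5.47
tool_pos: [0.5591, -0.167, 0.0992]
tool_rot: [179.8, -0.2, 29.0]
force: [0.3, -1.6, -0.3]
grip_width: 0.0139
```

```bash
python3 -c "
from h import *
need((.557,-.1665,.096),29)"
```

```text
t 5.4667 pos [ 0.5591 -0.167   0.0992] rot [179.76  -0.2   29.03] F [ 0.3 -1.6 -0.3] M [-0.23  0.05  0.05] w 0.013897862493328726
shift cm [-0.16 -0.14  0.32] turn [ 0.24 -0.2   0.02]
```

servo_tool(plan=[[0, [0, 0, -1.5], [0, 0, 0]], [0, [0, 0, -2], [0, 0, 0]], [0, [0, 0, -2.5], [0, 0, 0]], [0, [0, 0, -2.5], [0, 0, 0]], [0, [0, 0, -2], [0, 0, 0]], [0, [0, 0, -0.5], [0, 0, 0]], [0, [0, 0, 0], [0, 0, 0]], [0, [0, 0, 0], [0, 0, 0]]])

```text
time_s: 6.13
tool_pos: [0.555, -0.1658, 0.2083]
tool_rot: [-179.8, 0.2, 29.1]
force: [0.2, 0.3, -1.8]
grip_width: 0.0134
```

```bash
python3 -c "
from h import *
need((.5477,.2087,.205),59)"
```

```text
t 6.1333 pos [ 0.555  -0.1658  0.2083] rot [-179.79    0.18   29.06] F [ 0.2  0.3 -1.8] M [0.01 0.02 0.02] w 0.013390288887466703
shift cm [ 17.55 -33.09   0.4 ] turn [ -0.25   0.12 -29.94]
```

servo_tool(plan=[[0, [0.9, -1.6, 0], [0, 0, 0]], [0, [1.7, -3.2, 0], [0, 0, 0]], [0, [1.7, -3.2, 0], [0, 0, 0]], [0, [1.7, -3.2, 0], [0, 0, 0]], [0, [1.7, -3.2, 0], [0, 0, 0]], [0, [1.7, -3.2, 0], [0, 0, 0]], [0, [1.7, -3.2, 0], [0, 0, 0]], [0, [1.7, -3.2, 0], [0, 0, 0]], [0, [1.7, -3.2, 0], [0, 0, 0]], [0, [1.2, -2.2, 0], [0, 0, 0]], [0, [0.6, -1, 0], [0, 0, 0]], [0, [0, 0, 0], [0, 0, -6]], [0, [0, 0, 0], [0, 0, -6]], [0, [0, 0, 0], [0, 0, -6]], [0, [0, 0, 0], [0, 0, -6]], [0, [0, 0, 0], [0, 0, -5]], [0, [0, 0, 0], [0, 0, 0]], [0, [0, 0, 0], [0, 0, 0]]])

```text
time_s: 7.63
tool_pos: [0.5317, 0.1916, 0.1728]
tool_rot: [-177.3, 1.6, 59.3]
force: [-0.0, 0.5, -0.9]
grip_width: 0.0133
```

```bash
python3 -c "
from h import *
need((.5477,.2087,.185),59)"
```

```text
t 7.6333 pos [0.5317 0.1916 0.1728] rot [-177.31    1.56   59.35] F [-0.   0.5 -0.9] M [ 0.02 -0.15  0.02] w 0.013327815255786059
shift cm [ 2.25  0.45 -1.3 ] turn [-2.69  1.57  0.31]
```

servo_tool(plan=[[0, [0, 0, -1], [-1.4, 0.8, 0.2]], [0, [1.1, 0.2, -0.5], [-1.3, 0.8, 0.1]], [0, [1.1, 0.2, 0], [0, 0, 0]], [0, [0, 0, 0], [0, 0, 0]], [0, [0, 0, 0], [0, 0, 0]]])

```text
time_s: 8.05
tool_pos: [0.5472, 0.2087, 0.1839]
tool_rot: [-179.9, 0.1, 58.4]
force: [0.2, 0.5, -1.5]
grip_width: 0.0135
```

```bash
python3 -c "
from h import *
need((.5477,.2087,.185),59)"
```

```text
t 8.05 pos [0.5472 0.2087 0.1839] rot [-1.7989e+02  1.1000e-01  5.8430e+01] F [ 0.2  0.5 -1.5] M [-0.   -0.11  0.01] w 0.013507694617634618
shift cm [ 0.03  0.04 -0.11] turn [-0.11  0.11 -0.57]
```

```bash
python3 -c "
from h import *
c=wsave('w4');d=save('side','side2')
q=proj(c,(.5477,.2087,.095));r=proj(d,(.5477,.2087,.12));print(q,r)
im=cv2.imread('pics/w4.png');s=cv2.imread('pics/side2.png')
u,v=int(r[0]),int(r[1]);print(u-40,v-60)
can=np.zeros((480,800,3),np.uint8)
can[:,:480]=cv2.resize(im[160:320,240:400],None,fx=3,fy=3,interpolation=cv2.INTER_CUBIC)
can[:,480:]=cv2.resize(s[v-60:v+60,u-40:u+40],None,fx=4,fy=4,interpolation=cv2.INTER_CUBIC)
cv2.imwrite('pics/crop4.png',can)"
```

```text
8.05 [0.54715737 0.20866198 0.18389945] [-1.79893464e+02  1.12238793e-01  5.84304581e+01] [ 0.23691807  0.49497535 -1.51248963]
(np.float64(324.6472979939604), np.float64(247.1352822692895)) (np.float64(214.24208956603673), np.float64(299.19985066973334))
174 239
```

View pics/crop4.png

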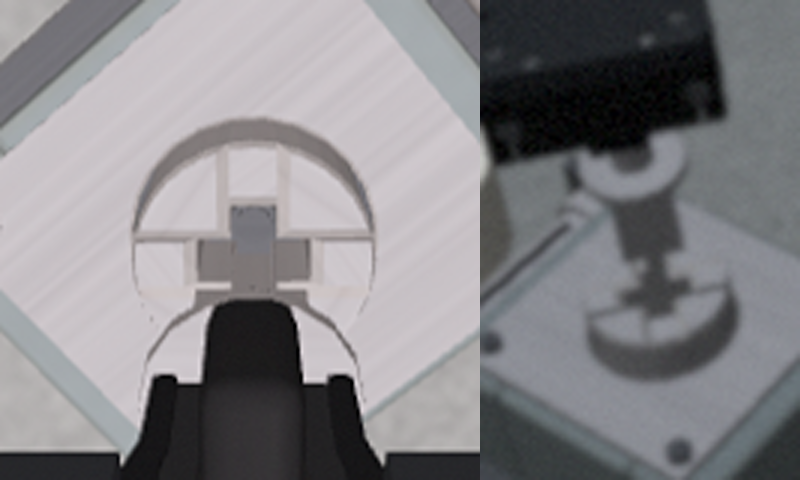

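```bash
python3 -c "
from h import *
from scipy.optimize import least_squares
c=load('w4')
p=np.array([atz(c,240+u/3,160+v/3,.166)[:2] for u,v in((145,365),(150,348),(175,322),(205,305),(300,303),(330,322),(355,350),(361,368))])
r=least_squares(lambda q:np.hypot(*(p-q[:2]).T)-.020,[.547,.208]);print(r.x,r.fun*1e3)
r=least_squares(lambda q:np.hypot(*(p-q[:2]).T)-q[2],[.547,.208,.02]);print(r.x)
print(atz(c,324.7,247.5,.095))
need((.5477,.2087,.185),59)
d=load('side2');
for k in((.5471,.2086),(.5462,.2072)):print([np.round((np.array(proj(d,(k[0],k[1],z)))-[174,239])*4+[480,0]) for z in (.16,.115)])
print((np.array(proj(d,(.5477,.2087,.095)))-[174,239])*4+[480,0])
"
```

```text
[0.5465904  0.20744263] [-0.07506837  0.3904073  -0.0467123  -0.27176584  0.06757217 -0.03769159
  0.22438747 -0.07685473]
[0.54645066 0.20722035 0.02018465]
[0.54758926 0.2084484  0.095     ]
t 8.15 pos [0.547  0.2084 0.1838] rot [-1.7988e+02  1.2000e-01  5.8440e+01] F [-0.2  0.2 -1. ] M [ 0.01  0.02 -0.03] w 0.013358692477475165
shift cm [ 0.07  0.04 -0.12] turn [-0.12  0.12 -0.56]
[array([626., 168.]), array([644., 250.])]
[array([630., 167.]), array([648., 249.])]
[650.81146476 284.25020633]
```

servo_tool(plan=[[0, [0.17, 0.03, 0], [-0.1, 0.1, -0.2]], [0, [0, 0, 0.8], [0, 0, 0]], [0, [0, 0, 0.5], [0, 0, 0]], [0, [0, 0, 0], [0, 0, 0]]])

```text
time_s: 8.48
tool_pos: [0.5482, 0.2091, 0.1687]
tool_rot: [-179.9, 0.1, 58.6]
force: [0.5, -0.5, -2.0]
grip_width: 0.0135
```

```bash
python3 -c "
from h import *
need((.5481,.2097,.119),58.7)"
```

```text
t 8.4833 pos [0.5482 0.2091 0.1687] rot [-1.7993e+02  8.0000e-02  5.8580e+01] F [ 0.5 -0.5 -2. ] M [-0.01 -0.09  0.02] w 0.013461696825181878
shift cm [ 0.05 -0.03  4.97] turn [-0.07  0.08 -0.12]
```

servo_tool(plan=[[0, [0.05, -0.03, 0.3], [-0.1, 0.1, -0.1]], [0, [0, 0, 0.5], [0, 0, 0]], [0, [0, 0, 0.5], [0, 0, 0]], [0, [0, 0, 0], [0, 0, 0]]])

```text
time_s: 8.82
tool_pos: [0.5477, 0.209, 0.1534]
tool_rot: [-180.0, 0.0, 58.6]
force: [0.5, 0.1, -1.8]
grip_width: 0.0138
```

```bash
python3 -c "
from h import *
need((.5481,.2097,.119),58.7)"
```

```text
t 8.8167 pos [0.5477 0.209  0.1534] rot [-1.7999e+02  4.0000e-02  5.8640e+01] F [ 0.5  0.1 -1.8] M [ 0.03 -0.1  -0.04] w 0.013795526426108245
shift cm [ 0.08 -0.01  3.44] turn [-0.01  0.04 -0.06]
```

servo_tool(plan=[[0, [0.04, 0, 0.5], [0, 0, 0]], [0, [0.03, 0, 0.6], [0, 0, 0]], [0, [0, 0, 0.6], [0, 0, 0]], [0, [0, 0, 0], [0, 0, 0]], [0, [0, 0, 0], [0, 0, 0]]])

```text
time_s: 9.23
tool_pos: [0.548, 0.2094, 0.1341]
tool_rot: [-180.0, 0.1, 58.6]
force: [-0.1, 0.2, -1.6]
grip_width: 0.0138
```

```bash
python3 -c "
from h import *
need((.5481,.2097,.119),58.7)"
```

```text
t 9.2333 pos [0.548  0.2094 0.1341] rot [-1.7997e+02  7.0000e-02  5.8630e+01] F [-0.1  0.2 -1.6] M [ 0.02 -0.08 -0.  ] w 0.013802639877566556
shift cm [ 0.03 -0.    1.51] turn [-0.03  0.07 -0.07]
```

servo_tool(plan=[[0, [0.02, 0, 0.5], [0, 0, 0]], [0, [0, 0, 0.5], [0, 0, 0]], [0, [0, 0, 0.3], [0, 0, 0]], [0, [0, 0, 0.2], [0, 0, 0]]])

```text
time_s: 9.57
tool_pos: [0.5485, 0.2099, 0.1214]
tool_rot: [179.9, 0.1, 58.6]
force: [-2.1, -1.5, 6.4]
grip_width: 0.0136
```

```bash
python3 -c "
from h import *
need((.5481,.2097,.119),58.7)"
```

```text
t 9.5667 pos [0.5485 0.2099 0.1214] rot [1.7992e+02 8.0000e-02 5.8620e+01] F [-2.1 -1.5  6.4] M [-0.38  0.72 -0.01] w 0.013589550796487361
shift cm [-0.04 -0.02  0.24] turn [ 0.08  0.08 -0.08]
```

servo_tool(plan=[[0, [0, 0, 0.3], [0, 0, 0]], [0, [0, 0, 0.3], [0, 0, 0]], [0, [0, 0, 0.3], [0, 0, 0]]])

```text
time_s: 9.82
tool_pos: [0.5487, 0.2101, 0.1191]
tool_rot: [179.8, 0.2, 58.6]
force: [-7.4, -4.2, 20.8]
grip_width: 0.0137
```

```bash
python3 -c "
from h import *
need((.5481,.2097,.119),58.7)"
```

```text
t 9.8167 pos [0.5487 0.2101 0.1191] rot [179.75   0.21  58.6 ] F [-7.4 -4.2 20.8] M [-0.98  2.   -0.03] w 0.013741877230452237
shift cm [-0.06 -0.03  0.01] turn [ 0.25  0.21 -0.1 ]
```

servo_tool(plan=[[0, [-0.05, -0.03, 0.3], [0, 0, 0]], [0, [-0.03, 0, 0.3], [0, 0, 0]], [0, [0, 0, 0.3], [0, 0, 0]]])

```text
time_s: 10.07
tool_pos: [0.5487, 0.2102, 0.1191]
tool_rot: [179.5, 0.3, 58.6]
force: [-6.8, -2.7, 19.2]
grip_width: 0.0138
```

```bash
python3 -c "
from h import *
need((.5481,.2097,.119),58.7)
c=wsave('w5');d=save('side','side3')
im=cv2.imread('pics/w5.png');s=cv2.imread('pics/side3.png')
can=np.zeros((480,800,3),np.uint8)
can[:,:480]=cv2.resize(im[160:320,240:400],None,fx=3,fy=3,interpolation=cv2.INTER_CUBIC)
can[:,480:]=cv2.resize(s[239:359,174:254],None,fx=4,fy=4,interpolation=cv2.INTER_CUBIC)
cv2.imwrite('pics/crop5.png',can)
need((.5481,.2097,.119),58.7)"
```

```text
t 10.0667 pos [0.5487 0.2102 0.1191] rot [179.49   0.28  58.56] F [-6.8 -2.7 19.2] M [-0.82  2.01 -0.05] w 0.013778194074448245
shift cm [-0.07 -0.02  0.01] turn [ 0.51  0.28 -0.14]
10.0667 [0.54867039 0.21022788 0.11912708] [179.48926652   0.27530532  58.55648815] [-6.75093391 -2.70764636 19.15579409]
t 10.1667 pos [0.5487 0.2102 0.1191] rot [179.49   0.28  58.56] F [-6.6 -3.2 19.3] M [-0.81  1.94  0.04] w 0.013558885335850477
shift cm [-0.08 -0.02  0.01] turn [ 0.51  0.28 -0.14]
```

View pics/crop5.png

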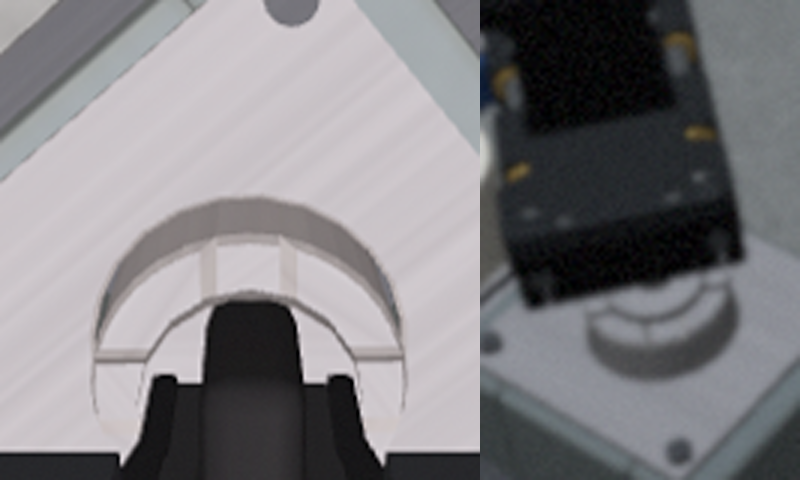

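The collar sits flat on the rim in both views, with the key's position in the grip unchanged and the push steady at 19 N. I'll check the spare key and hand in.

```bash
python3 -c "
from h import *
a=cv2.imread('pics/side1.png');b=cv2.imread('pics/side3.png')
print('spare region diff',cv2.absdiff(a[155:195,365:405],b[155:195,365:405]).mean(),'bg',cv2.absdiff(a[330:370,300:340],b[330:370,300:340]).mean())
need((.5481,.2097,.119),58.7)
print(env.sign_off())"
```

```text
spare region diff 10.763125 bg 12.44625
t 10.1667 pos [0.5487 0.2102 0.1191] rot [179.49   0.28  58.56] F [-6.6 -3.2 19.3] M [-0.81  1.94  0.04] w 0.013558885335850477
shift cm [-0.08 -0.02  0.01] turn [ 0.51  0.28 -0.14]
the job is handed in; nothing more can be done
None
```

The splined key is in the winder's socket and pressed fully home. I handed the job in at about 10.2 s with the fingers still gripping and pressing it; no verdict was reported.

I took the key from the rack by its wing, turned it about 30° to line its ribs up with the cross, and lowered it in. It met no resistance until the spring.

**Last checks before hand-in:**
- **Depth:** the TCP height is 0.1191 m, which matches the 0.119 m expected for the collar on the rim. The force rose steeply just there, and the wrist and side pictures show the collar on the rim. The plunger itself could not be read.
- **Push and grip:** the force is steady at 19 N upward, with about 7 N sideways that I tried to relieve but could not. The fingers are closed on the 14 mm wing, and it showed no visible slip.
- **Alignment:** the tool is within about 0.6° of vertical. Its yaw is 58.6°, against about 59° measured for the slots.
- **Other key:** its part of the side picture differs from the first one by no more than image noise, so it has not moved.

**Disagreements:** the first top-camera estimate of the socket was about 4 mm and 9° off the wrist-camera one. I used the wrist camera's, and a second wrist view and the free insertion confirmed it. The final TCP sits about 0.8 mm from where I planned it, from the sideways load.

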